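Show the wrong capacitor and its replacement bin

TASK

One of the four capacitors standing on the circuit board is the wrong one: it is smaller than the other three. Point straight down at it with the fingertips a centimetre or two above its top and hold still there for two seconds, then point in the same way for two seconds, just above the rim, at the middle of the bin that holds the large capacitors it should be replaced with, then press the button on the call box fully in to report it, let it come back out and draw clear. Do not touch the board, the capacitors, the bins or the loose things around them, and do not point at, or pass low over, the other capacitors or the other two bins.

Things in the scene. Friction and masses are not known exactly. Their poses are not given: they have to be found in the camera images.
- board: Green circuit board 240 x 170 mm (x by y) fixed on a pale wooden cradle, 270 x 200 mm. Origin: under its centre at table height, z up, x along the cradle's rails; the board's upper face is 50 mm above it. The four capacitors stand at the corners of a 74 mm square about its centre, in any order; its other parts are under 10 mm high.
- cap_small: The wrong capacitor: black upright cylinder with an aluminium top, 22 mm diameter, 30 mm tall (its top is 15 mm lower than the others'), loose on the board. Origin: centre of its underside, z up.
- cap_1: A right capacitor: black upright cylinder with an aluminium top, 30 mm diameter, 45 mm tall, loose on the board. Origin: centre of its underside, z up. One of three alike.
- cap_2: A right capacitor: black upright cylinder with an aluminium top, 30 mm diameter, 45 mm tall, loose on the board. Origin: centre of its underside, z up. One of three alike.
- cap_3: A right capacitor: black upright cylinder with an aluminium top, 30 mm diameter, 45 mm tall, loose on the board. Origin: centre of its underside, z up. One of three alike.
- bin_large: Open plywood bin 100 x 70 mm (x by y), 50 mm high, walls 3 mm, holding four large capacitors (30 mm diameter, 45 mm long) lying down in two pairs, tops 34 mm above the origin. Fixed. Origin: centre of its underside, z up; the rim is 50 mm above the origin. Three bins stand in a row along y, 80 mm apart, in any order, on an 8 mm sheet.
- bin_small: Bin of the same make and size, holding four small capacitors (22 mm diameter, 30 mm long) lying down.
- bin_blocks: Bin of the same make and size, holding six grey terminal blocks (20 x 25 x 14 mm).
- call_box: Grey call box 75 x 65 mm (x by y), 35 mm high, fixed to the table, with one push button in the middle of its top. Origin: centre of its underside, z up.
- button_top (a point): Centre of the upper face of the white round push button (28 mm diameter, in a black housing) on the call box. It is pressed straight down; this point moves down with it.
- button (a joint): Travel of the push button in m: 0 = out, 0.006 = fully in. A spring returns it; fully in takes 5 N.
- spool: Bystander: loose aluminium solder spool standing upright, 56 mm diameter, 42 mm tall. Origin: centre of its underside.
- jar: Bystander: loose small jar with a black cap, 40 mm diameter, 45 mm tall. Origin: centre of its underside.
- screwdriver: Bystander: loose screwdriver 190 mm long lying on the table along its x axis, handle to -x.
Not all that is in view belongs to the job. Leave any yellow look-alike of the call_box alone.

How it is judged:
By the outcome, as a careful person would: the job done as asked, in the order asked, and still so for the second after the job is handed in, with the robot touching nothing.
It also fails if it takes over 56 s, if anything falls off the work surface, if the arm or the gripper's body presses on something with over 40 N, if the wrist force passes 120 N, or if a joint passes its speed limit or range.

ROBOT

A 6-joint arm with a two-finger parallel gripper is mounted at the origin on the work surface. World frame = base frame: x ahead of the robot, y to its left, z up, the work surface at z = 0. Lengths are in m, angles in degrees, forces in N, time in s.
With the tool pointing down it reaches from about 0.35 to 0.875 m from the base axis. Payload 4.2 kg.
Tool frame: the origin (TCP) lies between the finger pads, 19 mm behind the fingertips; this is the grasp point; z points along the fingers, y is the line along which they close (so a half turn about z gives the same grasp; the last joint's range is limited). The gripper opens to 87 mm and grips with 3 to 60 N. Pads are 19 mm wide; open, the fingers measure 117 mm over their backs; the gripper's body (75 mm by 190 mm) begins 51 mm behind the grasp point.
Start: joints at [-60.241, 22.042, 0.453, 0, -68.411, -14.817], TCP at [0.161, -0.604, 0.241] pointing down, gripper open.
Joint ranges: [-179.83, 179.83], [-69.29, 118.12], [-61.27, 80.66], [-181.25, 117.63], [-171.15, -9.14], [-177.46, 177.46]. Speed limits (degrees/s): [159.86, 159.86, 180, 180, 180, 180].

INTERFACE

Orientations are given as a 3x3 rotation matrix whose columns are the frame's x, y, z axes.
In Python, from station import sense, capture, finish_job, silhouettes, landmark_of gives the robot as it stands.
- The arm moves only by the tool step_arm, never from a script. Its arguments are lists of equal length, an entry for each row: "linear": the shift along the tool's x, y, z in mm, a list of three; "delta_rot": the turn, a rotation vector about the tool's x, y, z in rad, a list of three; "grip": the finger opening in mm, from 0 to 87. A call has 1 to 10 rows; each row shifts and turns the commanded pose from where the row before left it, along the tool's axes as they then stand; what a row does not reach is not made up. A row lasts 1/8 s, in which the tool goes at most 62.5 mm and 10.7 degrees, less where a joint would pass 70% of its speed; a pose out of reach is approached as far as the arm can. A call with a gripper value outside its range is refused whole. The fingers move at their own pace and stop on an object; the grip force is fixed at half the most. Time passes only in rows, so rows that do not move let the fingers close. It gives the time, the measured TCP pose, the force, the opening and the grip force at its end, in the units of the state.
- sense(): the state, without advancing time (a new reading comes with each control period).
- capture(name): name is "scene" or "top" or "wrist"; returns a dict with "img" (480x640x3 uint8, red, green, blue), "fx", "fy", "cx", "cy" (pixels), "k1" (the pictures are not rectified: a ray, as slopes to the right and down, at radius r is drawn at 1 + k1 r^2 times it, then the intrinsics apply), "world_to_cam" (4x4, takes a point from world to camera coordinates); the wrist camera has in their place "mount" (4x4, takes a point from camera to tool coordinates, whose origin is the TCP and whose axes are the flange's). Camera axes: x right, y up, looking along -z (the intrinsics and any distortion apply to the point x, -y, -z); pixel columns grow to the right and rows downward; lengths in m; the calibration is good to about 2 mm. A picture is of the moment at which its call begins: read the wrist's pose just before it. There is no depth.
- finish_job(): hands the job in; it is judged then, once.
Trained networks look in the newest picture that a camera, given by its name, has taken for a name from the list of things; names that differ only in an ending like _2 or _b are one class to them, and where a whole thing is asked for, a point or a joint stands for the part that bears it (a point fixed in the world has none). Each returns a list of dicts, best first, with "score" (0 to 1); they miss things now and then, are a little off and sometimes report something else, mostly with a low value. They report only what shows in the picture. A call takes as long as a camera call. They do not tell look-alikes from the thing itself.
- silhouettes(camera, label): "mask" (480x640 bool, what is visible of it) and "point" ([column, row] in pixels, amid what is visible of it).
- landmark_of(camera, label): "point" ([column, row] in pixels: a listed point, or the origin of a listed thing).
The state is a dict: "time_s": time; "joints": joint angles; "joint_velocities": joint speeds; "effort": joint torques, N m; "tcp_pos": TCP position; "ee_rot": TCP orientation; "wrist_force": force on the tool from outside, world axes, zero at the start; "moment": the same for the moment, N m; "gripper_width": opening from 0.0 (shut) to 1.0 (fully open); "gripper_force": force on a finger pad.
Only numpy, scipy, OpenCV 4.12 (cv2) and the standard library are available. Lean on these libraries where they do the work, as an engineer would, in place of code of your own. Each camera call takes 0.05 s, during which the arm holds its last target. There are 200 camera calls.

## Working session

There is one attempt and no reset: what is moved stays moved. The work goes in short steps, Python scripts to look and compute and a tool call to move; the robot and the scene stay as the last step left them, time stands still between calls to the robot, and variables do not carry over. Pictures are saved under pics/ and viewed, at most 10 in all, crops included, and the job is handed in when it is done.

Besides the shell and the picture viewer there is one more tool, called after "Emit:" as name(argument=value, ...), one argument or row to a line, values as JSON. step_arm: Moves the arm, as the interface text tells. Its arguments: {"type":"object","properties":{"linear":{"type":"array"},"delta_rot":{"type":"array"},"grip":{"type":"array"}},"required":["linear","delta_rot","grip"]}

```bash
mkdir -p pics
cat > h.py <<'E'
import numpy as np, cv2
from station import sense, capture, finish_job, silhouettes, landmark_of
def save(c,n): cv2.imwrite(f'pics/{n}.png', c['img'][:,:,::-1])
def ray(c,p,st=None):
    u=np.array([(p[0]-c['cx'])/c['fx'],(p[1]-c['cy'])/c['fy']]); s=u.copy()
    for _ in range(20): s=u/(1+c['k1']*(s@s))
    d=np.array([s[0],-s[1],-1.])
    if 'world_to_cam' in c: M=np.linalg.inv(np.array(c['world_to_cam']))
    else:
        T=np.eye(4);T[:3,:3]=st['ee_rot'];T[:3,3]=st['tcp_pos'];M=T@np.array(c['mount'])
    return M[:3,3],M[:3,:3]@d
def at(c,p,z,st=None):
    o,d=ray(c,p,st); return (o+d*(z-o[2])/d[2]).round(4)
E
python3 - <<'E'
from h import *
s=sense();print(s['tcp_pos'],s['ee_rot'],s['time_s'])
for n in ['top','scene']:
    c=capture(n);save(c,n)
    for l,z in [('board',.0),('cap_small',.05),('cap_1',.05),('bin_large',.008),('bin_small',.008),('bin_blocks',.008),('call_box',0),('button_top',.04),('spool',0),('jar',0),('screwdriver',0)]:
        for r in landmark_of(n,l)[:4]: print(n,l,round(r['score'],2),np.round(r['point']),at(c,r['point'],z))
E
```

```text
[ 0.16102028 -0.6033057   0.24014319] [[-9.66244711e-01 -2.57625135e-01 -6.70199424e-04]
 [-2.57625988e-01  9.66242372e-01  2.12834357e-03]
 [ 9.92602820e-05  2.22916150e-03 -9.99997510e-01]] 0.0
top board 0.92 [197. 254.] [0.5495 0.2167 0.    ]
top board 0.53 [475. 259.] [ 0.5336 -0.4141  0.    ]
top cap_small 0.64 [171. 263.] [0.5231 0.2594 0.05  ]
top cap_small 0.18 [358. 255.] [ 0.5376 -0.1471  0.05  ]
top cap_1 0.73 [210. 239.] [0.5745 0.1743 0.05  ]
top cap_1 0.68 [181. 231.] [0.5937 0.2394 0.05  ]
top cap_1 0.61 [204. 268.] [0.5103 0.1858 0.05  ]
top bin_large 0.97 [324. 260.] [ 0.5319 -0.0739  0.008 ]
top bin_small 0.74 [358. 251.] [ 0.5526 -0.1507  0.008 ]
top bin_small 0.39 [453. 205.] [ 0.6572 -0.369   0.008 ]
top bin_blocks 0.8 [396. 251.] [ 0.5524 -0.2338  0.008 ]
top bin_blocks 0.32 [394. 349.] [ 0.3353 -0.2238  0.008 ]
top call_box 0.8 [459. 317.] [ 0.4036 -0.371   0.    ]
top call_box 0.56 [476. 261.] [ 0.5276 -0.4176  0.    ]
top button_top 0.45 [484. 262.] [ 0.5212 -0.4222  0.04  ]
top button_top 0.44 [466. 324.] [ 0.387  -0.3756  0.04  ]
top spool 0.65 [346. 159.] 
[... 554 characters left out ...]
783 0.008 ]
scene bin_small 0.58 [285. 237.] [ 0.5345 -0.1588  0.008 ]
scene bin_blocks 0.74 [255. 227.] [ 0.5459 -0.228   0.008 ]
scene call_box 0.81 [255. 175.] [ 0.3978 -0.3586  0.    ]
scene call_box 0.71 [197. 195.] [ 0.5316 -0.4169  0.    ]
scene call_box 0.59 [319. 253.] [ 0.525  -0.0812  0.    ]
scene button_top 0.6 [198. 172.] [ 0.5039 -0.4339  0.04  ]
scene button_top 0.39 [246. 150.] [ 0.3719 -0.4028  0.04  ]
scene spool 0.74 [215. 322.] [ 0.7651 -0.1325  0.    ]
scene spool 0.66 [256. 225.] [ 0.5356 -0.2375  0.    ]
scene spool 0.17 [285. 240.] [ 0.5363 -0.1576  0.    ]
scene jar 0.6 [169. 228.] [ 0.648  -0.3839  0.    ]
scene screwdriver 0.6 [313. 177.] [ 0.3279 -0.2365  0.    ]
```

View pics/top.png

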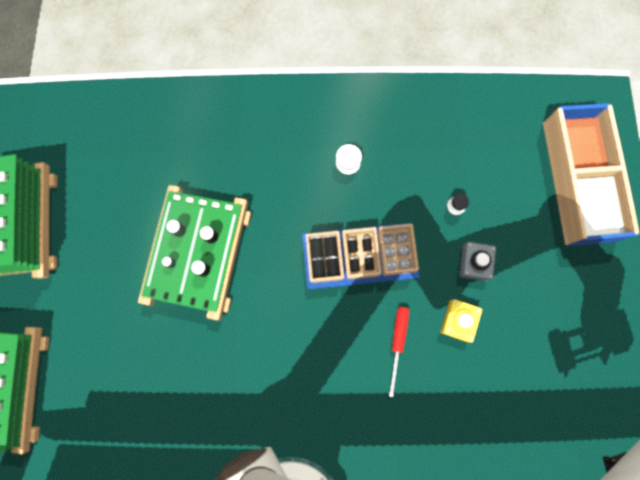

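View pics/scene.png

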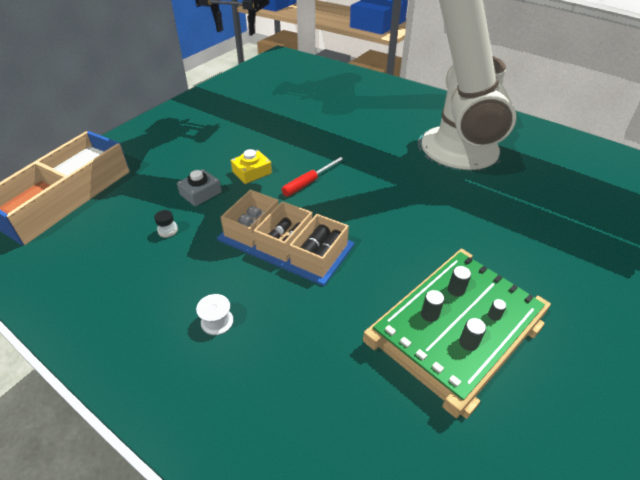

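Top view (pixels): the four capacitors are at (167,262), (174,227), (208,234) and (199,268). The one at (167,262) is clearly smaller, and it shows as short at (497,310) in the scene view. The bins are at (324,258), (361,250) and (398,250). The first holds long dark capacitors, the second small ones, the third grey blocks. The call boxes are grey at (480,262) and a yellow decoy at (461,321). I choose the capacitor at (167,262), the bin at (324,258) and the grey box at (480,262), and will check them in a crop.

Run:
```python
from h import *
a=cv2.imread('pics/top.png')[170:345,130:510]; b=cv2.imread('pics/scene.png')[140:390,160:560]
cv2.imwrite('pics/crop.png',np.vstack([cv2.resize(a,(600,276),interpolation=2),cv2.resize(b,(600,324))]) )
```

```text
(no output)
```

View pics/crop.png

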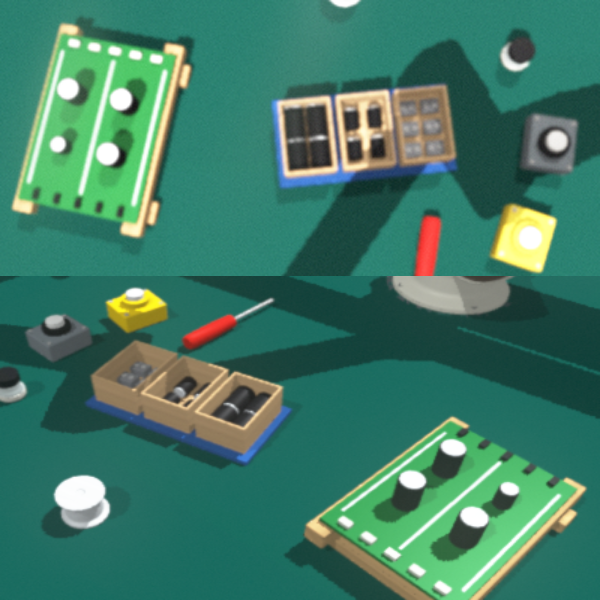

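Emit:
step_arm(
  linear=[
    [0, 0, -50],
    [0, 0, -50],
    [0, 0, 0],
  ],
  delta_rot=[
    [0, 0, 0.13],
    [0, 0, 0.13],
    [0, 0, 0],
  ],
  grip=[0, 0, 0],
)

```text
time_s: 1.58
tcp_pos: [0.1616, -0.6056, 0.3469]
ee_rot: [[-1.0, -0.001, 0.004], [-0.001, 1.0, -0.01], [-0.004, -0.01, -1.0]]
wrist_force: [-0.2, 0.5, -0.1]
gripper_width: 0.744
gripper_force: 0.0
```

The crop confirms it: the small capacitor is nearest the robot on the +y side, the large-capacitor bin is at the +y end of the row, and the grey box is the one to press. I'll move over at a safe height.

Emit:
step_arm(
  linear=[
    [-26, 40, 0],
    [-26, 40, 0],
    [-26, 40, 0],
    [-26, 40, 0],
    [-26, 40, 0],
    [-26, 40, 0],
    [-26, 40, 0],
    [-26, 40, 0],
    [-26, 40, 0],
    [-26, 40, 0],
  ],
  delta_rot=[
    [0, 0, 0],
    [0, 0, 0],
    [0, 0, 0],
    [0, 0, 0],
    [0, 0, 0],
    [0, 0, 0],
    [0, 0, 0],
    [0, 0, 0],
    [0, 0, 0],
    [0, 0, 0],
  ],
  grip=[0, 0, 0, 0, 0, 0, 0, 0, 0, 0],
)

```text
time_s: 2.82
tcp_pos: [0.4211, -0.2021, 0.3406]
ee_rot: [[-1.0, -0.001, -0.001], [-0.001, 1.0, 0.0], [0.001, 0.0, -1.0]]
wrist_force: [0.4, -0.2, 0.8]
gripper_width: 0.005
gripper_force: 0.0
```

Emit:
step_arm(
  linear=[
    [0, 52, 0],
    [0, 52, 0],
    [0, 52, 0],
    [0, 52, 0],
    [0, 52, 0],
    [0, 52, 0],
    [0, 52, 0],
    [0, 52, 0],
    [0, 52, 0],
    [0, 0, 0],
  ],
  delta_rot=[
    [0, 0, 0],
    [0, 0, 0],
    [0, 0, 0],
    [0, 0, 0],
    [0, 0, 0],
    [0, 0, 0],
    [0, 0, 0],
    [0, 0, 0],
    [0, 0, 0],
    [0, 0, 0],
  ],
  grip=[0, 0, 0, 0, 0, 0, 0, 0, 0, 0],
)

```text
time_s: 4.08
tcp_pos: [0.42, 0.267, 0.3395]
ee_rot: [[-1.0, -0.005, -0.002], [-0.005, 1.0, -0.002], [0.002, -0.002, -1.0]]
wrist_force: [-0.6, 0.1, -0.3]
gripper_width: 0.008
gripper_force: 0.0
```

Run:
```python
from h import *
s=sense();c=capture('wrist');save(c,'w1');print(s['tcp_pos'],s['ee_rot'].round(4) if hasattr(s['ee_rot'],'round') else s['ee_rot'],s['time_s'])
for l in ['cap_small','cap_1']:
    for r in landmark_of('wrist',l)[:4]: print(l,round(r['score'],2),np.round(r['point']),at(c,r['point'],.05,s))
```

```text
[0.41997222 0.26699718 0.33949011] [[-1.     -0.005  -0.0021]
 [-0.005   1.     -0.0016]
 [ 0.0021 -0.0016 -1.    ]] 4.075
cap_small 0.46 [307. 284.] [0.522  0.2554 0.05  ]
cap_1 0.67 [243. 272.] [0.5075 0.1839 0.05  ]
```

View pics/w1.png

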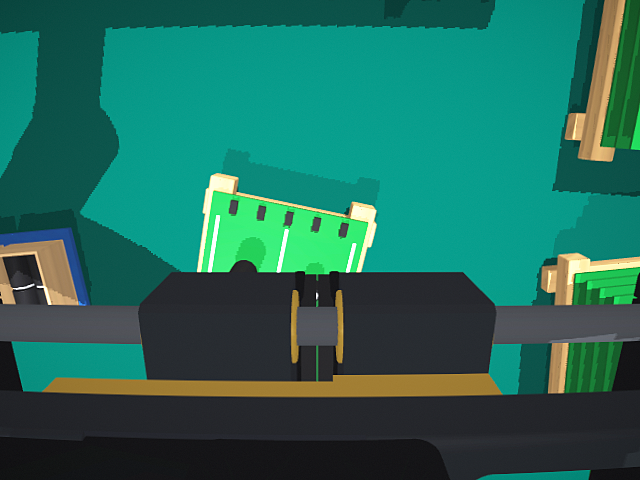

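The wrist view is mostly hidden by the closed fingers, but it shows the board's near edge around (290,230). All estimates agree on the small capacitor at (0.522, 0.2555).

Emit:
step_arm(
  linear=[
    [-51, -6, 0],
    [-51, -6, 0],
    [0, 0, 45],
    [0, 0, 45],
    [0, 0, 45],
    [0, 0, 45],
    [0, 0, 35],
    [0, 0, 10],
    [0, 0, 0],
    [0, 0, 0],
  ],
  delta_rot=[
    [0, 0, 0],
    [0, 0, 0],
    [0, 0, 0],
    [0, 0, 0],
    [0, 0, 0],
    [0, 0, 0],
    [0, 0, 0],
    [0, 0, 0],
    [0, 0, 0],
    [0, 0, 0],
  ],
  grip=[0, 0, 0, 0, 0, 0, 0, 0, 0, 0],
)

```text
time_s: 5.48
tcp_pos: [0.5235, 0.2529, 0.1182]
ee_rot: [[-1.0, -0.001, 0.003], [-0.001, 1.0, 0.002], [-0.003, 0.002, -1.0]]
wrist_force: [0.2, 0.0, 0.8]
gripper_width: 0.007
gripper_force: 0.0
```

Run:
```python
from h import *
s=sense();print(s['tcp_pos'],s['time_s'])
c=capture('scene');t=np.array(s['tcp_pos'])+.019*np.array(s['ee_rot'])[:,2]
p=np.array(c['world_to_cam'])@np.r_[t,1];u=np.array([p[0],-p[1]])/-p[2];u=u*(1+c['k1']*(u@u));print('tip px',c['fx']*u[0]+c['cx'],c['fy']*u[1]+c['cy'])
cv2.imwrite('pics/s2.png',cv2.resize(c['img'][230:410,380:580,::-1],(600,540)))
```

```text
[0.52352448 0.25287192 0.11815494] 5.475
tip px 499.2637563679175 295.51151437538243
```

View pics/s2.png

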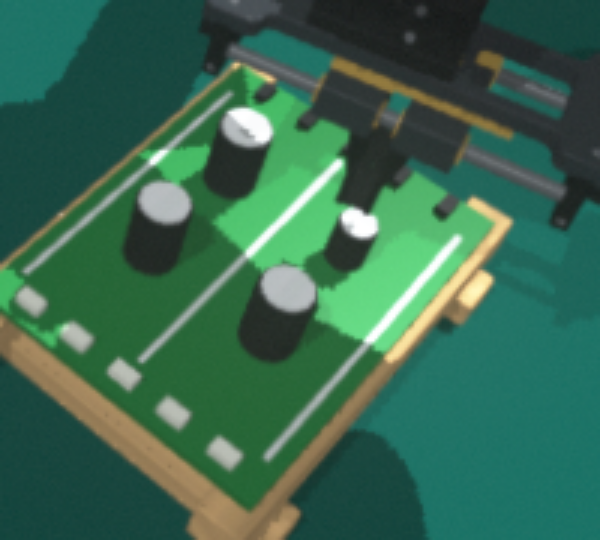

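The fingertips at crop (362,208) are directly above the small capacitor's top at (358,224). I'll lower 4 mm, shift 2 mm in y, and hold.

Emit:
step_arm(
  linear=[
    [1, 2, 4],
    [0, 0, 0],
    [0, 0, 0],
    [0, 0, 0],
    [0, 0, 0],
    [0, 0, 0],
    [0, 0, 0],
    [0, 0, 0],
    [0, 0, 0],
    [0, 0, 0],
  ],
  delta_rot=[
    [0, 0, 0],
    [0, 0, 0],
    [0, 0, 0],
    [0, 0, 0],
    [0, 0, 0],
    [0, 0, 0],
    [0, 0, 0],
    [0, 0, 0],
    [0, 0, 0],
    [0, 0, 0],
  ],
  grip=[0, 0, 0, 0, 0, 0, 0, 0, 0, 0],
)

```text
time_s: 6.78
tcp_pos: [0.5215, 0.2544, 0.1123]
ee_rot: [[-1.0, -0.001, 0.0], [-0.001, 1.0, 0.0], [-0.0, 0.0, -1.0]]
wrist_force: [0.4, 1.1, -0.2]
gripper_width: 0.007
gripper_force: 0.0
```

Emit:
step_arm(
  linear=[
    [0, 0, 0],
    [0, 0, 0],
    [0, 0, 0],
    [0, 0, 0],
    [0, 0, 0],
    [0, 0, 0],
    [0, 0, 0],
    [0, 0, 0],
    [0, 0, 0],
    [0, 0, 0],
  ],
  delta_rot=[
    [0, 0, 0],
    [0, 0, 0],
    [0, 0, 0],
    [0, 0, 0],
    [0, 0, 0],
    [0, 0, 0],
    [0, 0, 0],
    [0, 0, 0],
    [0, 0, 0],
    [0, 0, 0],
  ],
  grip=[0, 0, 0, 0, 0, 0, 0, 0, 0, 0],
)

```text
time_s: 8.02
tcp_pos: [0.5215, 0.2544, 0.1123]
ee_rot: [[-1.0, -0.001, 0.0], [-0.001, 1.0, 0.0], [-0.0, 0.0, -1.0]]
wrist_force: [0.5, -0.3, 0.1]
gripper_width: 0.008
gripper_force: 0.0
```

Emit:
step_arm(
  linear=[
    [0, 0, 0],
    [0, 0, 0],
    [0, 0, 0],
    [0, 0, 0],
  ],
  delta_rot=[
    [0, 0, 0],
    [0, 0, 0],
    [0, 0, 0],
    [0, 0, 0],
  ],
  grip=[0, 0, 0, 0],
)

```text
time_s: 8.52
tcp_pos: [0.5215, 0.2545, 0.1123]
ee_rot: [[-1.0, -0.001, 0.0], [-0.001, 1.0, 0.0], [-0.0, 0.0, -1.0]]
wrist_force: [0.8, 0.0, 0.7]
gripper_width: 0.002
gripper_force: 0.0
```

Emit:
step_arm(
  linear=[
    [0, 0, -57],
    [0, 0, -57],
    [0, 0, -57],
    [0, 0, -57],
    [50, -20, 0],
    [50, -20, 0],
    [0, -58, 0],
    [0, -58, 0],
    [0, -58, 0],
    [0, 0, 0],
  ],
  delta_rot=[
    [0, 0, 0],
    [0, 0, 0],
    [0, 0, 0],
    [0, 0, 0],
    [0, 0, 0],
    [0, 0, 0],
    [0, 0, 0],
    [0, 0, 0],
    [0, 0, 0],
    [0, 0, 0],
  ],
  grip=[0, 0, 0, 0, 0, 0, 0, 0, 0, 0],
)

```text
time_s: 9.78
tcp_pos: [0.421, 0.0374, 0.3407]
ee_rot: [[-1.0, 0.004, 0.001], [0.004, 1.0, 0.0], [-0.001, 0.0, -1.0]]
wrist_force: [-1.7, 0.5, 0.0]
gripper_width: 0.003
gripper_force: 0.0
```

Run:
```python
from h import *
s=sense();print(s['tcp_pos'],s['time_s'])
c=capture('top');save(c,'t2')
q=[(277,101),(333,94),(341,172),(283,178)]
P=np.array([at(c,(130+x/1.579,170+y/1.577),.058) for x,y in q]);print(P,P.mean(0))
for l in ['bin_large','call_box']:
    for r in silhouettes('top',l)[:2]:
        m=r['mask'].astype(np.uint8);b=cv2.minAreaRect(cv2.findNonZero(m));print(l,r['score'],b,at(c,b[0],.058),at(c,b[0],.035))
# button centres: bright blob near the grey box
for n in ['top','scene']:
    if n=='scene': c=capture(n)
    for r in landmark_of(n,'button_top')[:3]: print(n,r['score'],r['point'],[at(c,r['point'],z) for z in (.04,.045,.05)])
i=cv2.imread('pics/t2.png')[225:295,295:515]; j=cv2.cvtColor(c['img'][150:220,155:290],cv2.COLOR_RGB2BGR)
cv2.imwrite('pics/c2.png',np.vstack([cv2.resize(i,(792,252),interpolation=2),cv2.resize(j,(792,340),interpolation=2)[:,:]]))
```

```text
[0.4209964  0.03744297 0.34068013] 9.775
[[ 0.5821 -0.0341  0.058 ]
 [ 0.5912 -0.1104  0.058 ]
 [ 0.4845 -0.1198  0.058 ]
 [ 0.4769 -0.0422  0.058 ]] [ 0.533675 -0.076625  0.058   ]
bin_large 0.83 ((324.7604675292969, 257.09710693359375), (48.86319351196289, 32.670162200927734), 83.8844985961914) [ 0.5317 -0.0753  0.058 ] [ 0.5351 -0.0752  0.035 ]
bin_large 0.55 ((396.8234558105469, 350.9004821777344), (12.657976150512695, 89.24601745605469), 8.365886688232422) [ 0.3347 -0.2229  0.058 ] [ 0.3334 -0.2262  0.035 ]
call_box 0.7 ((461.0504455566406, 320.1651306152344), (34.481746673583984, 36.49318313598633), 16.699243545532227) [ 0.3961 -0.3594  0.058 ] [ 0.3963 -0.3659  0.035 ]
call_box 0.67 ((477.22296142578125, 261.0878601074219), (35.09157943725586, 35.14356994628906), 8.972626686096191) [ 0.5204 -0.4008  0.058 ] [ 0.5236 -0.4083  0.035 ]
top 0.71 [482.2, 261.2] [array([ 0.5225, -0.4177,  0.04  ]), array([ 0.5218, -0.416 ,  0.045 ]), array([ 0.5212, -0.4143,  0.05  ])]
top 0.68 [465.2, 321.6] [array([ 0.3931, -0.3733,  0.04  ]), array([ 0.3931, -0.3718,  0.045 ]), array([ 0.3931, -0.3704,  0.05  ])]
scene 0.66 [496.2, 317.2] [array([0.514 , 0.2621, 0.04  ]), array([0.5184, 0.2622, 0.045 ]), array([0.5228, 0.2623, 0.05  ])]
scene 0.64 [196.9, 174.1] [array([ 0.5109, -0.4296,  0.04  ]), array([ 0.5153, -0.4236,  0.045 ]), array([ 0.5198, -0.4177,  0.05  ])]
scene 0.55 [248.4, 151.1] [array([ 0.3729, -0.3948,  0.04  ]), array([ 0.3785, -0.3892,  0.045 ]), array([ 0.3841, -0.3835,  0.05  ])]
```

View pics/c2.png

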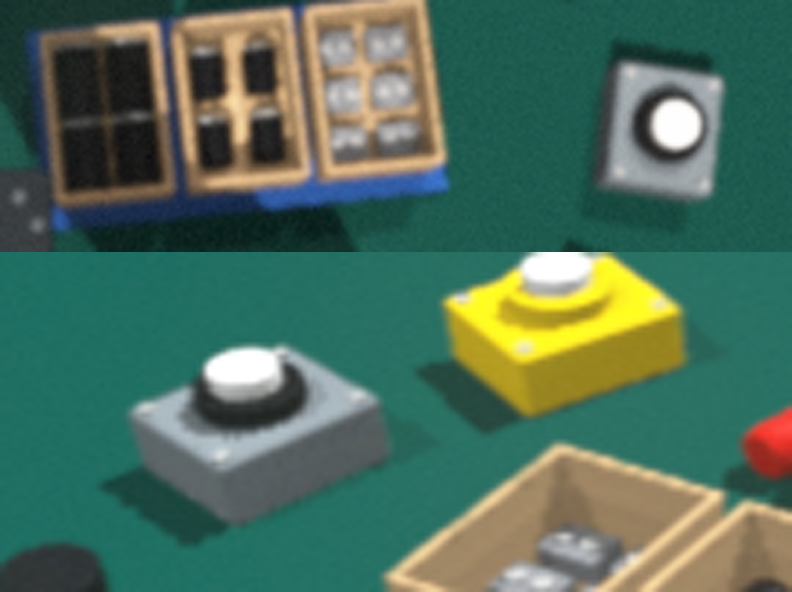

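Crop: the large bin's rim centre is at top pixel (324.8,256.6), giving (0.5325, -0.0755). The grey box's white button is at top (483.1,259.7) and scene (196.4,174.9), giving about (0.523, -0.4155, 0.052). Next I point at the bin.

Emit:
step_arm(
  linear=[
    [-37, -38, 0],
    [-37, -38, 0],
    [-37, -37, 0],
    [0, 0, 50],
    [0, 0, 50],
    [0, 0, 50],
    [0, 0, 50],
    [0, 0, 35],
    [0, 0, 12],
    [0, 0, 0],
  ],
  delta_rot=[
    [0, 0, 0],
    [0, 0, 0],
    [0, 0, 0],
    [0, 0, 0],
    [0, 0, 0],
    [0, 0, 0],
    [0, 0, 0],
    [0, 0, 0],
    [0, 0, 0],
    [0, 0, 0],
  ],
  grip=[0, 0, 0, 0, 0, 0, 0, 0, 0, 0],
)

```text
time_s: 11.32
tcp_pos: [0.5332, -0.072, 0.0931]
ee_rot: [[-1.0, -0.002, -0.001], [-0.002, 1.0, -0.0], [0.001, -0.0, -1.0]]
wrist_force: [0.4, 0.8, 1.3]
gripper_width: 0.006
gripper_force: 0.0
```

Emit:
step_arm(
  linear=[
    [0, 0, 0],
  ],
  delta_rot=[
    [0, 0, 0],
  ],
  grip=[0],
)

```text
time_s: 11.45
tcp_pos: [0.5341, -0.0722, 0.0948]
ee_rot: [[-1.0, -0.002, 0.003], [-0.002, 1.0, 0.0], [-0.003, 0.0, -1.0]]
wrist_force: [1.1, 0.7, 0.8]
gripper_width: 0.006
gripper_force: 0.0
```

Emit:
step_arm(
  linear=[
    [1, -3, 5],
    [0, 0, 0],
    [0, 0, 0],
    [0, 0, 0],
    [0, 0, 0],
    [0, 0, 0],
    [0, 0, 0],
    [0, 0, 0],
    [0, 0, 0],
    [0, 0, 0],
  ],
  delta_rot=[
    [0, 0, 0],
    [0, 0, 0],
    [0, 0, 0],
    [0, 0, 0],
    [0, 0, 0],
    [0, 0, 0],
    [0, 0, 0],
    [0, 0, 0],
    [0, 0, 0],
    [0, 0, 0],
  ],
  grip=[0, 0, 0, 0, 0, 0, 0, 0, 0, 0],
)

```text
time_s: 12.7
tcp_pos: [0.5317, -0.0755, 0.0883]
ee_rot: [[-1.0, -0.001, -0.0], [-0.001, 1.0, -0.0], [0.0, -0.0, -1.0]]
wrist_force: [0.1, 0.1, -0.3]
gripper_width: 0.005
gripper_force: 0.0
```

Emit:
step_arm(
  linear=[
    [0, 0, 0],
    [0, 0, 0],
    [0, 0, 0],
    [0, 0, 0],
    [0, 0, 0],
    [0, 0, 0],
    [0, 0, 0],
    [0, 0, 0],
    [0, 0, 0],
    [0, 0, 0],
  ],
  delta_rot=[
    [0, 0, 0],
    [0, 0, 0],
    [0, 0, 0],
    [0, 0, 0],
    [0, 0, 0],
    [0, 0, 0],
    [0, 0, 0],
    [0, 0, 0],
    [0, 0, 0],
    [0, 0, 0],
  ],
  grip=[0, 0, 0, 0, 0, 0, 0, 0, 0, 0],
)

```text
time_s: 13.95
tcp_pos: [0.5318, -0.0756, 0.0883]
ee_rot: [[-1.0, -0.001, 0.0], [-0.001, 1.0, -0.0], [-0.0, -0.0, -1.0]]
wrist_force: [0.2, -0.2, 0.4]
gripper_width: 0.007
gripper_force: 0.0
```

Emit:
step_arm(
  linear=[
    [0, 0, 0],
    [0, 0, 0],
    [0, 0, 0],
    [0, 0, 0],
  ],
  delta_rot=[
    [0, 0, 0],
    [0, 0, 0],
    [0, 0, 0],
    [0, 0, 0],
  ],
  grip=[0, 0, 0, 0],
)

```text
time_s: 14.45
tcp_pos: [0.5318, -0.0756, 0.0882]
ee_rot: [[-1.0, -0.001, -0.0], [-0.001, 1.0, 0.0], [0.0, 0.0, -1.0]]
wrist_force: [-0.1, 0.3, 0.2]
gripper_width: 0.002
gripper_force: 0.0
```

Emit:
step_arm(
  linear=[
    [0, 0, -60],
    [0, 0, -60],
    [0, 0, -60],
    [0, 0, -60],
    [50, -20, 0],
    [50, -20, 0],
    [0, -50, 0],
    [0, -50, 0],
    [0, -50, 0],
    [0, -50, 0],
  ],
  delta_rot=[
    [0, 0, 0],
    [0, 0, 0],
    [0, 0, 0],
    [0, 0, 0],
    [0, 0, 0],
    [0, 0, 0],
    [0, 0, 0],
    [0, 0, 0],
    [0, 0, 0],
    [0, 0, 0],
  ],
  grip=[0, 0, 0, 0, 0, 0, 0, 0, 0, 0],
)

```text
time_s: 15.7
tcp_pos: [0.4316, -0.3171, 0.3284]
ee_rot: [[-1.0, -0.001, 0.0], [-0.001, 1.0, 0.0], [-0.0, 0.0, -1.0]]
wrist_force: [1.2, 0.8, 0.1]
gripper_width: 0.003
gripper_force: 0.0
```

Emit:
step_arm(
  linear=[
    [0, -50, 0],
    [0, -50, 0],
    [-45, 0, 0],
    [-46, 0, 0],
    [0, 0, 50],
    [0, 0, 50],
    [0, 0, 50],
    [0, 0, 45],
    [0, 0, 20],
    [0, 0, 0],
  ],
  delta_rot=[
    [0, 0, 0],
    [0, 0, 0],
    [0, 0, 0],
    [0, 0, 0],
    [0, 0, 0],
    [0, 0, 0],
    [0, 0, 0],
    [0, 0, 0],
    [0, 0, 0],
    [0, 0, 0],
  ],
  grip=[0, 0, 0, 0, 0, 0, 0, 0, 0, 0],
)

```text
time_s: 16.95
tcp_pos: [0.5219, -0.4149, 0.1109]
ee_rot: [[-1.0, -0.001, -0.004], [-0.001, 1.0, 0.002], [0.004, 0.002, -1.0]]
wrist_force: [0.8, -0.3, 0.1]
gripper_width: 0.009
gripper_force: 0.0
```

Emit:
step_arm(
  linear=[
    [0, 0, 0],
    [0, 0, 0],
  ],
  delta_rot=[
    [0, 0, 0],
    [0, 0, 0],
  ],
  grip=[0, 0],
)

```text
time_s: 17.2
tcp_pos: [0.5238, -0.416, 0.115]
ee_rot: [[-1.0, -0.001, 0.003], [-0.001, 1.0, -0.002], [-0.003, -0.002, -1.0]]
wrist_force: [1.3, -0.3, -0.0]
gripper_width: 0.009
gripper_force: 0.0
```

Run:
```python
from h import *
s=sense();print(s['tcp_pos'],s['time_s'])
c=capture('scene')
cv2.imwrite('pics/s3.png',cv2.resize(c['img'][100:220,140:300,::-1],(640,480)))
```

```text
[ 0.52381386 -0.41601175  0.11501728] 17.2
```

View pics/s3.png

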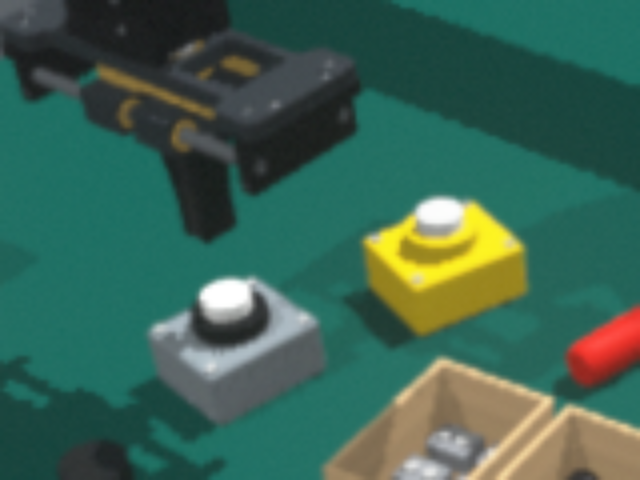

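The fingertips at crop (210,235) line up vertically over the grey box's button at (228,298). I'll descend, feeling for contact.

Emit:
step_arm(
  linear=[
    [0, 0, 20],
    [0, 0, 12],
    [0, 0, 0],
    [0, 0, 0],
    [0, 0, 0],
  ],
  delta_rot=[
    [0, 0, 0],
    [0, 0, 0],
    [0, 0, 0],
    [0, 0, 0],
    [0, 0, 0],
  ],
  grip=[0, 0, 0, 0, 0],
)

```text
time_s: 17.88
tcp_pos: [0.5235, -0.4158, 0.0821]
ee_rot: [[-1.0, -0.001, 0.001], [-0.001, 1.0, -0.001], [-0.001, -0.001, -1.0]]
wrist_force: [-0.3, 0.1, 0.3]
gripper_width: 0.007
gripper_force: 0.0
```

Emit:
step_arm(
  linear=[
    [0, 0, 3],
    [0, 0, 3],
    [0, 0, 3],
    [0, 0, 0],
  ],
  delta_rot=[
    [0, 0, 0],
    [0, 0, 0],
    [0, 0, 0],
    [0, 0, 0],
  ],
  grip=[0, 0, 0, 0],
)

```text
time_s: 18.38
tcp_pos: [0.5231, -0.4156, 0.0725]
ee_rot: [[-1.0, -0.001, 0.0], [-0.001, 1.0, -0.0], [-0.0, -0.0, -1.0]]
wrist_force: [-0.6, 1.0, 3.6]
gripper_width: 0.009
gripper_force: 1.7
```

Emit:
step_arm(
  linear=[
    [0, 0, 2],
    [0, 0, 2],
    [0, 0, 0],
  ],
  delta_rot=[
    [0, 0, 0],
    [0, 0, 0],
    [0, 0, 0],
  ],
  grip=[0, 0, 0],
)

```text
time_s: 18.75
tcp_pos: [0.5232, -0.4156, 0.0701]
ee_rot: [[-1.0, -0.001, 0.0], [-0.001, 1.0, -0.001], [-0.0, -0.001, -1.0]]
wrist_force: [-2.2, 3.7, 10.0]
gripper_width: 0.005
gripper_force: 5.1
```

Emit:
step_arm(
  linear=[
    [0, 0, 2],
    [0, 0, 0],
  ],
  delta_rot=[
    [0, 0, 0],
    [0, 0, 0],
  ],
  grip=[0, 0],
)

```text
time_s: 19.0
tcp_pos: [0.5232, -0.4156, 0.0699]
ee_rot: [[-1.0, -0.002, 0.001], [-0.002, 1.0, -0.001], [-0.001, -0.001, -1.0]]
wrist_force: [-5.3, 5.7, 18.1]
gripper_width: 0.003
gripper_force: 8.6
```

Run:
```python
from h import *
c=capture('scene')
cv2.imwrite('pics/s4.png',cv2.resize(c['img'][130:220,150:270,::-1],(640,480)))
```

```text
(no output)
```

View pics/s4.png

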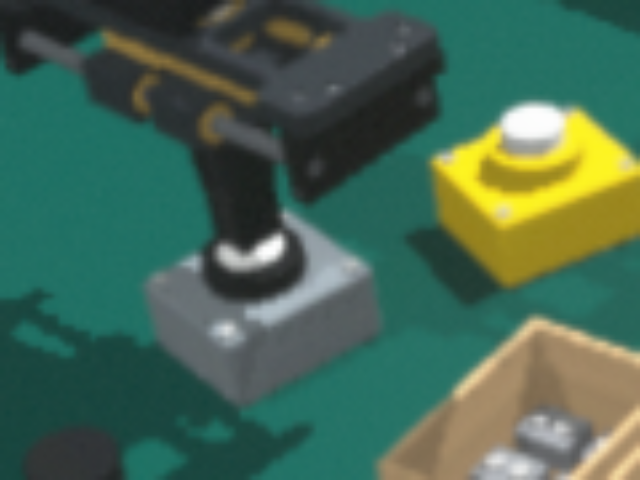

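The fingers at crop (248,245) are centred on the white button, which is pressed down close to its housing. The force rose from 3.6 N to 18 N with no further travel, so it is fully in. Now I withdraw.

Emit:
step_arm(
  linear=[
    [0, 0, -6],
    [0, 0, -10],
    [0, 0, -30],
    [0, 0, -50],
    [0, 0, -50],
    [0, 0, -50],
    [0, 0, 0],
    [0, 0, 0],
    [0, 0, 0],
    [0, 0, 0],
  ],
  delta_rot=[
    [0, 0, 0],
    [0, 0, 0],
    [0, 0, 0],
    [0, 0, 0],
    [0, 0, 0],
    [0, 0, 0],
    [0, 0, 0],
    [0, 0, 0],
    [0, 0, 0],
    [0, 0, 0],
  ],
  grip=[0, 0, 0, 0, 0, 0, 0, 0, 0, 0],
)

```text
time_s: 20.3
tcp_pos: [0.5227, -0.4154, 0.2607]
ee_rot: [[-1.0, -0.001, -0.002], [-0.001, 1.0, 0.001], [0.002, 0.001, -1.0]]
wrist_force: [0.2, 0.1, -0.4]
gripper_width: 0.006
gripper_force: 0.0
```

Run:
```python
from h import *
s=sense();print(s['tcp_pos'],s['time_s'],s['wrist_force'])
print(finish_job())
```

```text
[ 0.52267159 -0.41536691  0.2606578 ] 20.3 [ 0.18511615  0.12966323 -0.43229913]
the job is handed in; nothing more can be done
None
```

The job is handed in at 20.3 s, with no verdict returned: I pointed at the small capacitor and then the large-capacitor bin for over two seconds each, pressed the grey call box button until it stopped at 18 N, and drew clear; I took no picture of the button back out.

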